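Set out the hinge pins and offer up the loose leaf to the sample jamb

TASK

Make the hinge samples on the shop counter ready for pinning: first lay each loose brass hinge pin in the V-groove of its own jamb block, the long pin on the block with the large hinge and the short pin on the block with the small one. Then pick up the large loose hinge leaf, barrel up, and offer it, opened out flat, to the leaf screwed on the large block so that the knuckles mesh without being forced and the holes line up for the pin. Finish while still holding it there with the gripper alone, free of pressure on the block; leave the small loose leaf, bolts, tape measure, screwdriver and screw box where they are.

Things in the scene. Friction and masses are not known exactly. Their poses are not given: they have to be found in the camera images.
- jamb_large: Large sample: fixed jamb block of brown timber, 95 mm deep (own x), 120 mm wide (own y), top face 45 mm above the counter. Origin: centre of its underside; own +x points from its front (hinge side, towards the robot, face at x = -47.5 mm) to its back, z up. A 70 mm steel hinge leaf is screwed on the front half of its top, plate x = -45.5 to -5.5 mm, 5 mm thick; V-groove behind it.
- jamb_large_bore (a point): Middle of the bore axis of the large block's leaf: block x = -57.5 mm, 55 mm above the counter. Axes as the block; the bore (10 mm) and the 20 mm thick barrel run along y, clear in front of the block. Of five 14 mm knuckle places over the 70 mm this leaf has the first, third and fifth; the second and fourth (centred y = -14, +14 mm) are 14 mm wide gaps for the loose leaf.
- jamb_large_groove (a point): Centre of a pin lying home in the large block's V-groove: block x = +25 mm, 1 mm above the block's top. Axes as the block. The groove runs along y: 11 mm wide, 5.5 mm deep, 92 mm long, closed ends. The hinge plate's edge is 30 mm in front of it.
- jamb_small: Small sample: the same fixed timber block (95 x 120 x 45 mm, same origin and axes) but with a 50 mm long hinge leaf (two end knuckles, one gap between) and a V-groove 72 mm long.
- jamb_small_groove (a point): Centre of a pin lying home in the small block's V-groove: block x = +25 mm, 1 mm above the block's top. Axes as the block. The groove runs along y: 11 mm wide, 5.5 mm deep, 72 mm long, closed ends.
- leaf_large: Loose large steel hinge leaf, 70 mm long (own y), 0.16 kg, lying flat on the counter, barrel up. Origin: middle of its bore axis, 10 mm above its underside. Barrel 20 mm thick, bore 10 mm, along y: two knuckles 10.5 mm long centred at y = -14 and +14 mm. They fit the large block's gaps with 1.7 mm to spare each end. Matched and open flat, its origin and axes agree with jamb_large_bore.
- leaf_large_grip (a point): On the loose large leaf's plate at own x = -24 mm, 2.5 mm above its underside, near its centre of mass; axes as the leaf. The plate is 5 mm thick, 70 mm long, from own x = -52 to -12 mm, with dark screw holes; grip it over its two ends (70 mm along y). Its barrel-side edge stays 2 mm off the fixed knuckles when the bores line up. Nothing supports the leaf there if let go.
- leaf_small: Loose small steel hinge leaf, 50 mm long, one knuckle in the middle, otherwise like the large one. Not needed now.
- pin_long: Long brass hinge pin, 9 mm thick, 82 mm long, lying on the counter, can roll. Origin: its centre; own x runs along the pin. Both ends taper alike.
- pin_short: Short brass hinge pin, 9 mm thick, 62 mm long, otherwise like the long one.
- bolt_a: Black hexagon bolt standing on its head, 57 mm tall, 20 mm across the head. Bystander.
- bolt_b: Another such bolt. Bystander.
- tape: Yellow tape measure, 65 x 38 x 65 mm. Bystander.
- screwdriver: Red-handled screwdriver, 200 mm, lying. Bystander.
- screw_box: Yellow-lidded carton of screws, 90 x 60 x 45 mm. Bystander.
Things that resemble listed ones, but are neither listed nor needed, are in the scene too. Leave any pink or purple look-alike of the jamb_small alone.

How it is judged:
By the outcome, as a careful person would: the job done as asked, in the order asked, and still so for the second after the job is handed in, while the arm keeps its last pose, push and grip.
It also fails if it takes over 72 s, if anything falls off the work surface, if the arm or the gripper's body presses on something with over 40 N, if the wrist force passes 120 N, or if a joint passes its speed limit or range.

ROBOT

A 6-joint arm with a two-finger parallel gripper is mounted at the origin on the work surface. World frame = base frame: x ahead of the robot, y to its left, z up, the work surface at z = 0. Lengths are in m, angles in rad, forces in N, time in s.
With the tool pointing down it reaches from about 0.325 to 0.875 m from the base axis. Payload 4.4 kg.
Tool frame: the origin (TCP) lies at the very end of the fingers, on their centre line; the grasp point (between the pads) lies 19 mm behind it (grasp_offset is the distance from the TCP to the grasp point, in m); z points along the fingers, y is the direction in which the jaws open and shut (so a half turn about z gives the same grasp; the last joint's range is limited). The gripper opens to 85 mm and grips with 20 to 120 N. Pads are 22 mm wide; open, the fingers measure 114 mm over their backs; the gripper's body (76 mm by 85 mm) begins 54 mm behind the grasp point. The pads swing forward as they close: fully open they stand 13 mm farther back than shut.
Start: joints at [-1.381, 0.207, 1.542, -0, 1.393, -0.15], TCP at [0.192, -0.542, 0.231] pointing down, gripper open.
Joint ranges: [-2.73, 2.73], [-0.86, 2.22], [0.23, 2.46], [-1.11, 4.25], [0.08, 2.63], [-2.82, 2.82]. Speed limits (rad/s): [2.79, 2.79, 3.14, 3.14, 3.14, 3.14].

INTERFACE

Orientations are given as [roll, pitch, yaw] about the fixed x, y, z axes, in that order (R = Rz(yaw) Ry(pitch) Rx(roll)).
In Python, from bench import * gives the robot as it stands.
- The arm moves only by the tool jog_arm, never from a script. Its argument "rows" is a list of rows, each a list of 3 entries, a list of its own where there are three numbers: the shift along the tool's x, y, z in cm, then the turn about the tool's z in rad, then the closure in counts, from 0 (fully open) to 255 (shut). In form: [[[dx, dy, dz], twist, fingers], ...]. A call has 1 to 5 rows; each row is the pose to reach, as a shift and turn from the pose commanded when the call began, along the tool's axes at that moment; what a row does not reach only later rows make up. A row lasts 1/8 s, in which the tool goes at most 62.5 mm and 10.7 degrees, less where a joint would pass 70% of its speed; a pose out of reach is approached as far as the arm can. A call with a gripper value outside its range is refused whole. The fingers move at their own pace and stop on an object; "force" is the grip in N (left out, the last holds). Time passes only in rows, so rows that repeat a pose let the fingers close. It gives the time, the measured TCP pose, the force and the opening at its end, in the units of the state.
- observe(): the state, without advancing time (a new reading comes with each control period).
- read_camera(name): name is "scene" or "top" or "wrist"; returns a dict with "img" (420x560x3 uint8, blue, green, red), "K" (3x3 intrinsics, pixels), "k1" (the pictures are not rectified: a ray, as slopes to the right and down, at radius r is drawn at 1 + k1 r^2 times it, then the intrinsics apply), "R" (3x3) and "t" (3): a world point X has camera coordinates R X + t; the wrist camera has in their place "mount" (4x4, takes a point from camera to tool coordinates, whose origin is the TCP and whose axes are the flange's). Camera axes: x right, y down, z forward; pixel columns grow to the right and rows downward; lengths in m; the calibration is good to about 2 mm. A picture is of the moment at which its call begins: read the wrist's pose just before it. There is no depth.
- hand_in(): hands the job in, once; it reports no verdict.
The state is a dict: "time": time; "qpos": joint angles; "dq": joint speeds; "joint_efforts": joint torques, N m; "ee_pos": TCP position; "tool_rot": TCP orientation; "contact_force": force on the tool from outside, world axes, zero at the start; "ft_torque": the same for the moment, N m; "width": opening from 0.0 (shut) to 1.0 (fully open).
Only numpy, scipy, OpenCV 4.12 (cv2) and the standard library are available. Lean on these libraries where they do the work, as an engineer would, in place of code of your own. Each camera call takes 0.05 s, during which the arm holds its last target. There are 200 camera calls.

## Working session

There is one attempt and no reset: what is moved stays moved. The work goes in short steps, Python scripts to look and compute and a tool call to move; the robot and the scene stay as the last step left them, time stands still between calls to the robot, and variables do not carry over. Pictures are saved under pics/ and viewed, about 8 in all and at most 12, crops included, and the job is handed in when it is done.

Besides the shell and the picture viewer there is one more tool, called after "Request:" by a JSON object that holds its "name" and its "arguments". jog_arm: Moves the arm, as the interface text tells. Its arguments: {"type":"object","properties":{"rows":{"type":"array"},"force":{"type":"number"}},"required":["rows"]}

```bash
ls; mkdir -p pics
python3 - <<'E'
from bench import *
import cv2,pickle
s=observe();print(s)
for n in("scene","top"):
    d=read_camera(n);cv2.imwrite(f"pics/{n}0.png",d["img"]);pickle.dump(d,open(f"{n}0.pkl","wb"));print(n,d["K"],d["k1"],d["R"],d["t"])
E
```

```text
pics
{'time': 0.0, 'qpos': array([-1.38046894e+00,  2.07409486e-01,  1.54295018e+00,  2.30402747e-06,
        1.39351323e+00, -1.50520627e-01]), 'dq': array([ 0.00073935,  0.00088233, -0.00142264,  0.00078779, -0.00012734,
        0.0023979 ]), 'joint_efforts': array([-1.12649184e-04, -3.83035862e+01, -2.91593242e+01, -3.64090556e-04,
        1.05158615e-02, -8.37616312e-06]), 'ee_pos': array([ 0.19204877, -0.54117718,  0.23013353]), 'tool_rot': array([-3.13933854e+00, -3.44169727e-04,  3.40847217e-01]), 'contact_force': array([-0.81755701,  0.13716705, -0.05682438]), 'ft_torque': array([-0.02760988, -0.02798789, -0.02202117]), 'width': 1.001692557134438}
scene [[540.12202393   0.         288.74037461]
 [  0.         540.12202393 196.47733288]
 [  0.           0.           1.        ]] 0.02879526906566119 [[ 0.65504241  0.75552807  0.00983758]
 [ 0.43176206 -0.3635893  -0.82546008]
 [-0.62008142  0.54495885 -0.56437477]] [-0.37740445 -0.14208299  1.76759925]
top [[401.77040899   0.         281.98364224]
 [  0.         401.77040899 208.91989852]
 [  0.           0.           1.        ]] -0.1029675310401965 [[ 0.00571884 -0.99980577 -0.0188607 ]
 [-0.99595771 -0.00400405 -0.08973414]
 [ 0.08964119  0.01929764 -0.99578716]] [0.07143176 0.50165117 1.27724236]
```

View pics/top0.png

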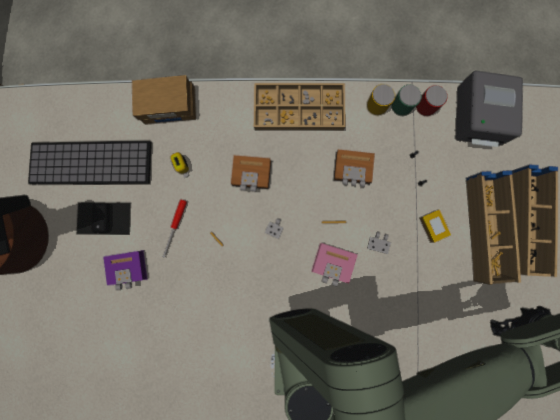

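View pics/scene0.png

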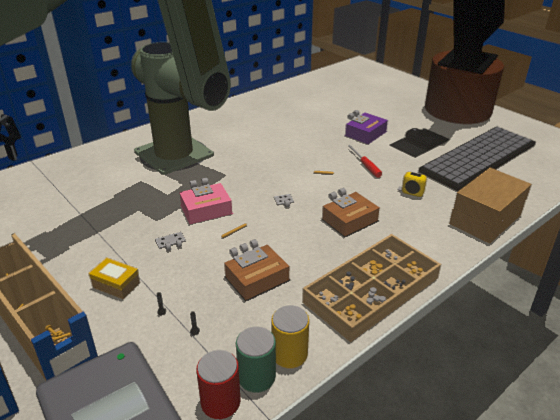

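The top view shows brown blocks at (250,172) and (354,167), with pink (334,263) and purple (125,270) look-alikes. The pins are at (217,238) and (333,222), and the leaves at (275,228) (small, one knuckle) and (378,242) (large, two knuckles). I'll measure these and enlarge them to confirm.

```bash
cat > h.py <<'E'
import numpy as np,cv2,pickle
from scipy.spatial.transform import Rotation as Ro
def ray(d,uv):
    uv=np.atleast_2d(np.asarray(uv,float)); K=d["K"]
    p=(uv-K[[0,1],[2,2]])/K[0,0]; q=p.copy()
    for _ in range(20): q=p/(1+d["k1"]*(q**2).sum(1,keepdims=True))
    v=np.c_[q,np.ones(len(q))]@d["R"]; return -d["R"].T@d["t"],v
def plane(d,uv,z):
    o,v=ray(d,uv); return o+v*((z-o[2])/v[:,2:])
def proj(d,X):
    c=np.atleast_2d(X)@d["R"].T+d["t"]; q=c[:,:2]/c[:,2:]
    return q*(1+d["k1"]*(q**2).sum(1,keepdims=True))*d["K"][0,0]+d["K"][[0,1],[2,2]]
def wrist(name):
    from bench import observe,read_camera
    s=observe(); d=read_camera("wrist"); M=d["mount"]
    Rt=Ro.from_euler("xyz",s["tool_rot"]).as_matrix()
    Rwc=Rt@M[:3,:3]; o=Rt@M[:3,3]+s["ee_pos"]
    d["R"]=Rwc.T; d["t"]=-Rwc.T@o; d["s"]=s
    cv2.imwrite(f"pics/{name}.png",d["img"]); pickle.dump(d,open(name+".pkl","wb")); return d
def load(n): return pickle.load(open(n+".pkl","rb"))
def rects(mask,amin=20):
    c,_=cv2.findContours(mask.astype(np.uint8),cv2.RETR_EXTERNAL,cv2.CHAIN_APPROX_NONE)
    return [x for x in c if cv2.contourArea(x)>=amin]
def jog(s,target,yaw=None):
    "shift in tool axes (cm) and twist to put TCP at target with the given tool yaw (mod pi)"
    Rt=Ro.from_euler("xyz",s["tool_rot"]).as_matrix()
    d=Rt.T@(np.array(target)-s["ee_pos"])*100
    tw=0 if yaw is None else -((yaw-s["tool_rot"][2]+np.pi/2)%np.pi-np.pi/2)
    return np.round(d,2),round(tw,4)
E
python3 - <<'E'
from h import *
d=load("top0");im=d["img"];hsv=cv2.cvtColor(im,cv2.COLOR_BGR2HSV)
def box(u,v,z,m,n,r=22):
    mm=np.zeros_like(m);mm[v-r:v+r,u-r:u+r]=m[v-r:v+r,u-r:u+r]
    cs=rects(mm,8);c=max(cs,key=cv2.contourArea);R=cv2.minAreaRect(c);P=plane(d,cv2.boxPoints(R),z)
    e=[P[1]-P[0],P[2]-P[1]];l=[np.linalg.norm(x) for x in e];i=int(np.argmax(l))
    print(n,"px",np.round(R[0]),"c",P.mean(0).round(3),"dims",np.round(l,3),"long ang",round(np.arctan2(e[i][1],e[i][0]),2))
H,S,V=[hsv[...,i].astype(int) for i in range(3)]
brown=(S>110)&(H<22)
for n,p in dict(A=(250,172),B=(354,167)).items():box(*p,.045,(S>100)&(H<22),n,28)
for n,p in dict(pA=(217,238),pB=(333,222)).items():box(*p,.0045,(S>90)&(H<30),n,15)
a=cv2.resize(im[140:260,190:400],None,fx=3.8,fy=3.8,interpolation=cv2.INTER_CUBIC);cv2.imwrite("pics/c1.png",a)
for n,p in dict(lA=(275,228),lB=(378,242),boltish=(415,155),box=(435,225),c3=(275,358)).items():print(n,plane(d,p,.005).round(3))
E
```

```text
A px [250. 171.] c [0.621 0.176 0.045] dims [0.098 0.122] long ang -1.66
B px [354. 166.] c [ 0.64  -0.158  0.045] dims [0.098 0.122] long ang -1.66
pA px [216. 239.] c [0.404 0.29  0.004] dims [0.007 0.056] long ang -2.34
pB px [334. 222.] c [ 0.462 -0.095  0.004] dims [0.075 0.003] long ang -1.57
lA [[0.44  0.097 0.005]]
lB [[ 0.396 -0.24   0.005]]
boltish [[ 0.686 -0.37   0.005]]
box [[ 0.452 -0.431  0.005]]
c3 [[0.02  0.094 0.005]]
```

View pics/c1.png

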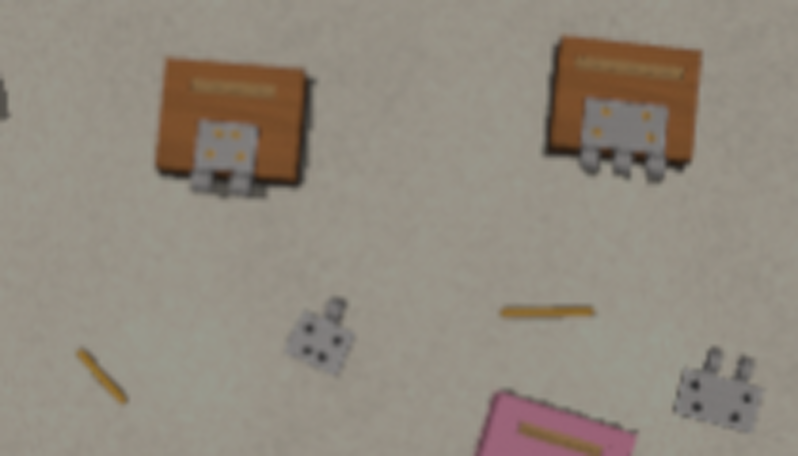

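Confirmed. The right brown block B, px (354,167), has three knuckles and a long groove, so it is the large one. The left one A is the small one. pB (333,222) is the long pin, pA (217,238) the short one, and the leaf at (378,242) with two knuckles is the large loose leaf. The pink and purple blocks are decoys.

Run:
```python
from h import *
from bench import *
s=observe();print(jog(s,(.43,-.095,.2),1.57)); 
d=wrist("w0");print(d["mount"].round(4),d["K"][0,0],d["k1"])
```

```text
(array([ 37.34, -34.1 ,   3.11]), np.float64(-1.2292))
[[-9.000e-04 -9.650e-01 -2.621e-01  6.650e-02]
 [ 1.000e+00 -8.000e-04 -6.000e-04  1.000e-04]
 [ 4.000e-04 -2.621e-01  9.650e-01 -1.412e-01]
 [ 0.000e+00  0.000e+00  0.000e+00  1.000e+00]] 327.5896060344675 0.009803283478628121
```

Request:
{"name": "jog_arm", "arguments": {"rows": [[[7.5,-6.8,0],-0.18,0],[[15,-13.6,0],-0.36,0],[[22.5,-20.4,0],-0.54,0],[[30,-27.2,1],-0.72,60],[[36,-33,2],-0.9,100]]}}

```text
time: 0.78
ee_pos: [0.3401, -0.2648, 0.2239]
tool_rot: [3.141, 0.0, 1.246]
contact_force: [0.3, 0.1, 0.3]
width: 0.614
```

Request:
{"name": "jog_arm", "arguments": {"rows": [[[1,-1,1],-0.16,100],[[1,-1,2],-0.33,100],[[1,-1,4],-0.33,100],[[1,-1,4],-0.33,100]]}}

```text
time: 1.27
ee_pos: [0.3322, -0.2525, 0.1823]
tool_rot: [-3.139, -0.003, 1.571]
contact_force: [0.1, 0.6, 0.3]
width: 0.608
```

Run:
```python
from h import *
d=wrist("w1");s=d["s"];print(s["time"],s["ee_pos"],s["tool_rot"],s["width"])
hsv=cv2.cvtColor(d["img"],cv2.COLOR_BGR2HSV);H,S,V=[hsv[...,i].astype(int) for i in range(3)]
for c in rects((S>110)&(H>10)&(H<32),60):
    R=cv2.minAreaRect(c);P=plane(d,cv2.boxPoints(R),.0045);e=[P[1]-P[0],P[2]-P[1]];l=[np.linalg.norm(x) for x in e];i=int(np.argmax(l))
    print(np.round(R[0]),np.round(R[1]),P.mean(0).round(4),np.round(l,4),round(np.arctan2(e[i][1],e[i][0]),3))
```

```text
1.275 [ 0.33218619 -0.2524963   0.18231124] [-3.13872569 -0.0032907   1.57093511] 0.6079231375291951
[419. 382.] [ 9. 25.] [ 0.4878 -0.4749  0.0045] [0.0284 0.0133] 0.399
[351. 345.] [30. 10.] [ 0.4066 -0.4266  0.0045] [0.0111 0.0397] -1.348
[556. 144.] [23.  7.] [ 0.5876 -0.2039  0.0045] [0.0065 0.0218] -1.358
[434.  33.] [10. 67.] [ 0.4623 -0.1096  0.0045] [0.0523 0.0088] 1.587
[309.  28.] [13. 62.] [ 0.3523 -0.105   0.0045] [0.0482 0.0114] 1.273
```

View pics/w1.png

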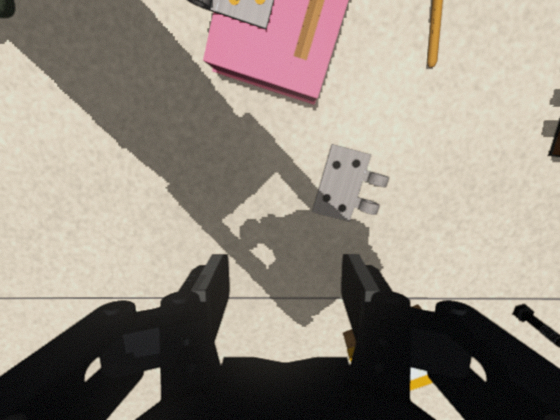

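The wrist view shows the long pin partly, at (434,33), the large leaf at (345,183) and the pink decoy at the top. I'm moving over the pin.

Request:
{"name": "jog_arm", "arguments": {"rows": [[[4,4,1],0,100],[[8,8,2],0,100],[[12,12,4],0,140],[[14,13,5],0,140],[[14,13,6],0,140]]}}

```text
time: 1.95
ee_pos: [0.4645, -0.113, 0.1243]
tool_rot: [3.141, 0.0, 1.574]
contact_force: [0.6, -0.1, 0.1]
width: 0.454
```

Request:
{"name": "jog_arm", "arguments": {"rows": [[[0,0,0],0,140],[[0,0,0],0,140]]}}

```text
time: 2.2
ee_pos: [0.4633, -0.1151, 0.1246]
tool_rot: [3.141, 0.001, 1.569]
contact_force: [0.8, -1.0, 0.3]
width: 0.453
```

```bash
cat >> h.py <<'E'
def pins(d,z=.0045,amin=100):
    hsv=cv2.cvtColor(d["img"],cv2.COLOR_BGR2HSV);H,S,V=[hsv[...,i].astype(int) for i in range(3)]
    for c in rects((S>110)&(H>10)&(H<32),amin):
        R=cv2.minAreaRect(c);P=plane(d,cv2.boxPoints(R),z);e=[P[1]-P[0],P[2]-P[1]];l=[np.linalg.norm(x) for x in e];i=int(np.argmax(l))
        print(np.round(R[0]),np.round(R[1]),P.mean(0).round(4),np.round(l,4),round(np.arctan2(e[i][1],e[i][0]),3))
E
python3 - <<'E'
from h import *
d=wrist("w2");s=d["s"];print(s["time"],s["ee_pos"],s["tool_rot"],s["width"]);pins(d)
E
```

```text
2.2 [ 0.46331049 -0.11506938  0.1245789 ] [3.14066057e+00 6.92976922e-04 1.56912718e+00] 0.45298994260768555
[498. 266.] [135. 161.] [ 0.6469 -0.1729  0.0045] [0.1499 0.1095] 1.612
[ 64. 177.] [13. 11.] [ 0.2874 -0.0893  0.0045] [0.0094 0.0095] -0.345
[ 37. 160.] [13. 11.] [ 0.2687 -0.0761  0.0045] [0.0097 0.0094] 0.692
[128. 200.] [16. 97.] [ 0.3347 -0.11    0.0045] [0.0833 0.012 ] 1.264
[283. 181.] [99. 10.] [ 0.4624 -0.0949  0.0045] [0.0076 0.0807] -1.545
```

Request:
{"name": "jog_arm", "arguments": {"rows": [[[2,-0.05,5],-0.03,140],[[2,-0.05,9],-0.03,140],[[2,-0.05,11.5],-0.03,140],[[2,-0.05,12],-0.03,140],[[2,-0.05,12],-0.03,140]], "force": 40}}

```text
time: 2.88
ee_pos: [0.4634, -0.0946, 0.0047]
tool_rot: [3.14, 0.001, 1.6]
contact_force: [-1.2, 0.3, -0.4]
width: 0.455
```

Run:
```python
from bench import *
import numpy as np
S=[observe() for _ in range(8)];print(S[0]["ee_pos"],np.std([s["ee_pos"] for s in S],0),S[0]["tool_rot"],S[0]["contact_force"])
```

```text
[ 0.46338372 -0.0946458   0.0046675 ] [5.55111512e-17 0.00000000e+00 0.00000000e+00] [3.14043716e+00 5.12583964e-04 1.59990006e+00] [-1.23158093  0.28796252 -0.39750391]
```

Down 1.5 mm more, close, and lift.

Request:
{"name": "jog_arm", "arguments": {"rows": [[[0,-0.05,0.15],0,140],[[0,-0.05,0.15],0,200],[[0,-0.05,0.15],0,255],[[0,-0.05,0.15],0,255],[[0,-0.05,0.15],0,255]], "force": 40}}

```text
time: 3.5
ee_pos: [0.4628, -0.0942, 0.0033]
tool_rot: [3.141, 0.001, 1.601]
contact_force: [-1.1, 0.4, 6.8]
width: 0.075
```

Request:
{"name": "jog_arm", "arguments": {"rows": [[[0,0,0],0,255],[[0,0,0],0,255],[[0,0,-2],0,255],[[0,0,-6],0,255],[[0,0,-10],0,255]]}}

```text
time: 4.12
ee_pos: [0.4617, -0.0936, 0.1029]
tool_rot: [-3.14, -0.001, 1.601]
contact_force: [0.9, -1.1, 0.0]
width: 0.08
```

Run:
```python
from h import *
d=wrist("w3");s=d["s"];print(s["time"],s["ee_pos"],s["tool_rot"],s["width"])
```

```text
4.125 [ 0.46167289 -0.09359527  0.10294877] [-3.14038058e+00 -6.66952523e-04  1.60082532e+00] 0.08044716183156905
```

View pics/w3.png

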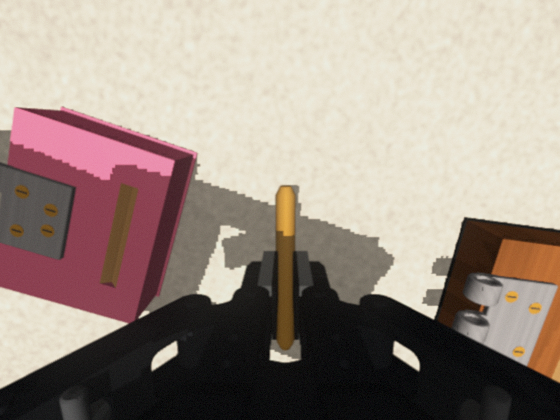

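The pin is held centrally, from (286,187) to (286,345). Next I'm looking at the large block with a wrist view.

Request:
{"name": "jog_arm", "arguments": {"rows": [[[-3,3,-4],0.03,255],[[-7,8,-6.7],0.06,255],[[-11,13,-6.7],0.1,255],[[-15,17.5,-6.7],0.12,255],[[-16.2,18.8,-6.7],0.12,255]]}}

```text
time: 4.8
ee_pos: [0.6569, -0.2525, 0.1682]
tool_rot: [3.141, 0.0, 1.479]
contact_force: [-1.3, 0.3, 0.3]
width: 0.078
```

Request:
{"name": "jog_arm", "arguments": {"rows": [[[0,0,0],0,255],[[0,0,0],0,255]]}}

```text
time: 5.05
ee_pos: [0.654, -0.2492, 0.1685]
tool_rot: [-3.14, -0.001, 1.481]
contact_force: [-0.6, 0.5, 0.2]
width: 0.074
```

Run:
```python
from h import *
d=wrist("w4");s=d["s"];print(s["time"],s["ee_pos"],s["tool_rot"],s["width"])
```

```text
5.05 [ 0.65403911 -0.24920918  0.16848921] [-3.13952470e+00 -1.15212543e-03  1.48117012e+00] 0.07388106334730966
```

View pics/w4.png

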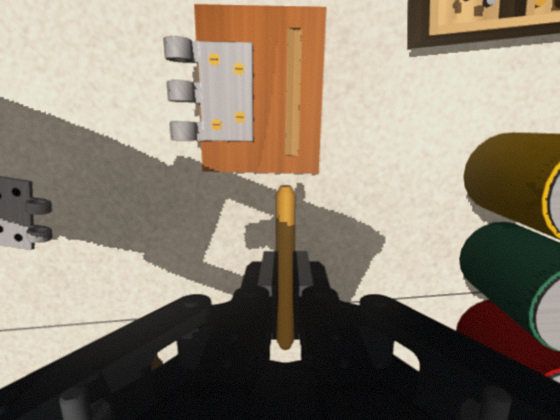

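The block's top face fills (195,5) to (320,174), with the groove strip at about u 287–301, v 27–156 and the plate at (200–253, 41–141).

```bash
cat >> h.py <<'E'
def fit(d,mask,z,n):
    "min-area rectangle of the largest blob, as world centre, sizes, angle of its long side (-pi/2..pi/2 -> near +y)"
    c=max(rects(mask),key=cv2.contourArea);P=plane(d,c[:,0,:],z)
    R=cv2.minAreaRect((P[:,:2]*1e4).astype(np.float32));B=cv2.boxPoints(R)/1e4
    e=[B[1]-B[0],B[2]-B[1]];l=[np.linalg.norm(x) for x in e];i=int(np.argmax(l));a=np.arctan2(e[i][1],e[i][0])%np.pi
    print(n,np.array(R[0])/1e4,np.round(l,4),"ang",round(a,4));return np.array(R[0])/1e4,a
def block(d,u0,v0,u1,v1):
    im=d["img"];hsv=cv2.cvtColor(im,cv2.COLOR_BGR2HSV);H,S,V=[hsv[...,i].astype(int) for i in range(3)]
    w=np.zeros(H.shape,bool);w[v0:v1,u0:u1]=1
    k=np.ones((3,3),np.uint8)
    g=cv2.morphologyEx((w&(S>70)&(H>13)&(H<25)).astype(np.uint8),cv2.MORPH_OPEN,k)
    p=cv2.morphologyEx((w&(S<50)).astype(np.uint8),cv2.MORPH_OPEN,k)
    return w,H,S,V,g,p
E
python3 - <<'E'
from h import *
d=load("w4");w,H,S,V,g,p=block(d,0,0,560,420)
for u,v in [(310,90),(294,90),(270,90),(230,90),(180,45),(350,60)]:print((u,v),H[v,u],S[v,u],V[v,u])
w=np.zeros(H.shape,bool);w[0:185,160:335]=1
fit(d,w&(S>90)&(H<25),.045,"block")
w=np.zeros(H.shape,bool);w[15:165,262:316]=1
m=w&(H>=(H[90,310]+H[90,294])/2)
fit(d,w&(V>(V[90,310]+V[90,294])/2)&(V<250),.045,"grooveV")
fit(d,m,.045,"grooveH")
w=np.zeros(H.shape,bool);w[25:155,206:262]=1
fit(d,w&(S<90),.050,"plate(cut at front)")
E
```

```text
(310, 90) 13 166 190
(294, 90) 17 140 197
(270, 90) 13 172 178
(230, 90) 11 18 197
(180, 45) 12 15 169
(350, 60) 18 35 226
block [ 0.64274946 -0.15937333] [0.0948 0.1197] ang 1.4619
grooveV [ 0.67034014 -0.16269436] [0.0056 0.0881] ang 1.4577
grooveH [ 0.66768511 -0.16217346] [0.0113 0.0903] ang 1.4613
plate(cut at front) [ 0.61993862 -0.15677251] [0.0364 0.0694] ang 1.4586
```

Run:
```python
from h import *
d=load("w4");s=d["s"];P=plane(d,[(286,185.5),(286,347.5)],s["ee_pos"][2]+.0012)
Rt=Ro.from_euler("xyz",s["tool_rot"]).as_matrix();print("ends in tool",((P-s["ee_pos"])@Rt).round(4))
print(jog(s,(.6676,-.1621,.075),1.461))
```

```text
ends in tool [[ 0.0407  0.0007 -0.0012]
 [-0.0409  0.0007 -0.0012]]
(array([8.79, 0.59, 9.36]), np.float64(0.0202))
```

Request:
{"name": "jog_arm", "arguments": {"rows": [[[4,0.3,2],0.01,255],[[8,0.5,5],0.02,255],[[8.8,0.52,8],0.02,255],[[8.8,0.52,9.4],0.02,255],[[8.8,0.52,9.4],0.02,255]]}}

```text
time: 5.72
ee_pos: [0.6669, -0.1628, 0.0745]
tool_rot: [-3.139, -0.0, 1.461]
contact_force: [1.0, -0.4, 0.4]
width: 0.079
```

Request:
{"name": "jog_arm", "arguments": {"rows": [[[0,0,0.5],0,255],[[0,0,0.5],0,255]]}}

```text
time: 5.98
ee_pos: [0.6686, -0.164, 0.0715]
tool_rot: [3.14, 0.0, 1.46]
contact_force: [0.7, 1.1, -1.1]
width: 0.081
```

Run:
```python
from h import *
from bench import *
s=observe();print(s["ee_pos"],s["tool_rot"],s["contact_force"],jog(s,(.6676,-.1621,.0472),1.461))
```

```text
[ 0.66864141 -0.1639769   0.07146219] [3.13991449e+00 4.43309782e-04 1.45979438e+00] [ 0.68618654  1.11323001 -1.05393251] (array([ 0.18, -0.13,  2.43]), np.float64(-0.0012))
```

Request:
{"name": "jog_arm", "arguments": {"rows": [[[0.1,-0.06,1],0,255],[[0.1,-0.06,1.9],0,255],[[0.1,-0.06,2.25],0,255],[[0.1,-0.06,2.25],0,255]]}}

```text
time: 6.48
ee_pos: [0.6671, -0.1617, 0.047]
tool_rot: [-3.14, -0.0, 1.461]
contact_force: [-0.2, 0.7, -0.0]
width: 0.075
```

```bash
cat >> h.py <<'E'
def avg(n=6):
    from bench import observe,read_camera
    L=[]
    for _ in range(n): L.append(observe()); read_camera("wrist")
    r=L[-1]; a=np.array([x["ee_pos"] for x in L]); r["ee_pos"]=a.mean(0)
    q=Ro.from_euler("xyz",[x["tool_rot"] for x in L]).mean().as_euler("xyz"); r["tool_rot"]=q
    r["contact_force"]=np.mean([x["contact_force"] for x in L],0)
    print("t",round(r["time"],2),"ee",r["ee_pos"].round(4),"std",a.std(0).round(4),"rot",q.round(4),"F",r["contact_force"].round(1),"w",round(r["width"],3)); return r
E
python3 -c "
from h import *
print(jog(avg(5),(.6672,-.1621,.0470),1.461))"
```

```text
t 6.67 ee [ 0.6677 -0.162   0.0479] std [0.0003 0.0001 0.0005] rot [-3.1416 -0.      1.4608] F [-0.1  0.2 -0.5] w 0.078
(array([-0.02, -0.05,  0.09]), np.float64(-0.0002))
```

Good. I'm lowering slightly, opening gently, then retreating upward.

Request:
{"name": "jog_arm", "arguments": {"rows": [[[0,-0.05,0.1],0,255],[[0,-0.05,0.1],0,200],[[0,-0.05,0.1],0,180],[[0,-0.05,0.1],0,180],[[0,-0.05,-2],0,180]]}}

```text
time: 7.35
ee_pos: [0.6652, -0.1612, 0.0662]
tool_rot: [-3.136, -0.001, 1.461]
contact_force: [-0.3, -0.3, 0.1]
width: 0.296
```

Request:
{"name": "jog_arm", "arguments": {"rows": [[[-4,0,-6],0,180],[[-8,0,-10],0,180],[[-8,0,-10],0,180],[[-8,0,-10],0,180]]}}

```text
time: 7.85
ee_pos: [0.6586, -0.2418, 0.1695]
tool_rot: [3.14, 0.0, 1.46]
contact_force: [-0.6, 0.3, -0.2]
width: 0.293
```

Run:
```python
from h import *
s=avg(3);d=wrist("w5");d0=d
hsv=cv2.cvtColor(d["img"],cv2.COLOR_BGR2HSV);H,S,V=[hsv[...,i].astype(int) for i in range(3)]
w=np.zeros(H.shape,bool);w[:,:]=1
c=proj(d,[[.6676,-.1621,.046]])[0].astype(int);print(c)
m=np.zeros(H.shape,bool);m[max(0,c[1]-75):c[1]+75,c[0]-30:c[0]+30]=1
fit(d,m&(S>170)&(H>14)&(H<30),.046,"pin")
print(jog(s,(.36,.22,.17),.8),jog(s,(.404,.29,.17),.8))
```

```text
t 7.95 ee [ 0.658  -0.2408  0.1678] std [0.0005 0.0007 0.0012] rot [-3.1409e+00 -8.0000e-04  1.4608e+00] F [-0.6  0.2 -0.5] w 0.294
[287 108]
pin [ 0.66786436 -0.16230851] [0.0075 0.0808] ang 1.4594
(array([ 42.53, -34.67,  -0.16]), np.float64(0.6608)) (array([ 49.97, -31.07,  -0.15]), np.float64(0.6608))
```

View pics/w5.png

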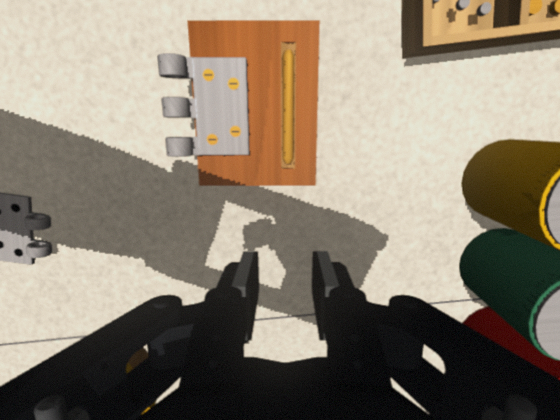

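The long pin lies home in the groove, around (288,105). Now the short pin.

Request:
{"name": "jog_arm", "arguments": {"rows": [[[4.8,-3.3,-0.5],0,180],[[9.6,-6.6,-0.5],0,180],[[14.4,-9.9,-0.5],0,160],[[19.2,-13.1,-0.5],0,140],[[24,-16.3,-0.5],0,140]]}}

```text
time: 8.68
ee_pos: [0.5207, 0.0175, 0.1718]
tool_rot: [-3.139, -0.0, 1.462]
contact_force: [0.5, 0.1, -0.3]
width: 0.447
```

Request:
{"name": "jog_arm", "arguments": {"rows": [[[4.8,-3.3,0],0,140],[[9.6,-6.6,0],0,140],[[14.4,-9.9,0],0,140],[[19.2,-13.1,0],0.15,140],[[24,-16.3,0],0.3,140]]}}

```text
time: 9.3
ee_pos: [0.3848, 0.2732, 0.1721]
tool_rot: [-3.141, 0.001, 1.157]
contact_force: [0.3, -0.2, 0.6]
width: 0.449
```

Request:
{"name": "jog_arm", "arguments": {"rows": [[[0,0,1],0.18,140],[[0,0,2],0.36,140],[[0,0,2],0.36,140],[[0,0,2],0.36,140]]}}

```text
time: 9.8
ee_pos: [0.3867, 0.2715, 0.1527]
tool_rot: [-3.141, 0.001, 0.804]
contact_force: [0.3, -0.1, 0.1]
width: 0.453
```

Run:
```python
from h import *
s=avg(3);d=wrist("w6");pins(d)
```

```text
t 9.9 ee [0.387  0.2715 0.153 ] std [0.0002 0.     0.0002] rot [-3.1415e+00  1.0000e-04  8.0280e-01] F [ 0.1  0.1 -0.1] w 0.453
[285. 172.] [ 9. 68.] [0.4046 0.2893 0.0045] [0.0607 0.0078] 0.75
[520.  90.] [174.  78.] [0.5894 0.1994 0.0045] [0.06   0.1388] -2.121
```

Request:
{"name": "jog_arm", "arguments": {"rows": [[[2.5,0,5],0.05,140],[[2.5,0,10],0.05,140],[[2.5,0,13.5],0.05,140],[[2.5,0,14.6],0.05,140],[[2.5,0,14.6],0.05,140]]}}

```text
time: 10.62
ee_pos: [0.4046, 0.2894, 0.007]
tool_rot: [-3.141, 0.0, 0.751]
contact_force: [0.0, 0.5, 0.4]
width: 0.454
```

```bash
python3 -c "
from h import *
print(jog(avg(3),(.4046,.2893,.0035),.75))"
```

```text
t 10.72 ee [0.4054 0.2898 0.0079] std [0.0006 0.0003 0.0006] rot [ 3.1411e+00 -1.6000e-03  7.5080e-01] F [0.3 0.  0.3] w 0.448
(array([-0.09, -0.02,  0.44]), np.float64(0.0008))
```

Request:
{"name": "jog_arm", "arguments": {"rows": [[[0,0,0.4],0,140],[[0,0,0.4],0,200],[[0,0,0.4],0,255],[[0,0,0.4],0,255],[[0,0,0.4],0,255]]}}

```text
time: 11.4
ee_pos: [0.4046, 0.2895, 0.0033]
tool_rot: [3.141, -0.0, 0.751]
contact_force: [-1.9, -0.5, 5.0]
width: 0.082
```

Request:
{"name": "jog_arm", "arguments": {"rows": [[[0,0,0],0,255],[[0,0,0],0,255],[[0,0,-4],0,255],[[0,0,-10],0,255],[[0,0,-16],0,255]]}}

```text
time: 12.02
ee_pos: [0.4038, 0.2891, 0.1637]
tool_rot: [-3.141, 0.001, 0.751]
contact_force: [1.5, 0.7, -0.3]
width: 0.078
```

```bash
python3 -c "
from h import *
s=avg(3)
# small block A centre (.621,.176): stand 9 cm off along its -y, 12 cm above top
print(jog(s,(.63,.085,.168),1.48))"
```

```text
t 12.12 ee [0.4076 0.291  0.1691] std [0.0027 0.0014 0.004 ] rot [ 3.1386 -0.0095  0.751 ] F [1.1 0.8 1.2] w 0.08
(array([ 2.2 , 30.24,  0.22]), np.float64(-0.729))
```

Request:
{"name": "jog_arm", "arguments": {"rows": [[[0.5,6,0],-0.15,255],[[1,12,0],-0.3,255],[[1.5,18,0],-0.45,255],[[2,24,0],-0.6,255],[[2.2,30.2,0],-0.73,255]]}}

```text
time: 12.8
ee_pos: [0.6263, 0.0823, 0.1599]
tool_rot: [-3.137, -0.0, 1.485]
contact_force: [0.6, 0.6, -0.2]
width: 0.075
```

Request:
{"name": "jog_arm", "arguments": {"rows": [[[0,0,0],0,255],[[0,0,0],0,255],[[0,0,0],0,255]]}}

```text
time: 13.18
ee_pos: [0.6249, 0.0848, 0.1617]
tool_rot: [-3.139, -0.0, 1.482]
contact_force: [0.1, -0.5, -0.2]
width: 0.081
```

Run:
```python
from h import *
s=avg(3);d=wrist("w7")
w,H,S,V,g,p=block(d,0,0,560,420)
c=proj(d,[[.621,.176,.045]])[0];print(c)
```

```text
t 13.28 ee [0.6252 0.0849 0.1622] std [0.0002 0.     0.0004] rot [-3.1398e+00 -1.0000e-04  1.4822e+00] F [-0.2 -0.1 -0.1] w 0.075
[267.58181045  90.62210048]
```

View pics/w7.png

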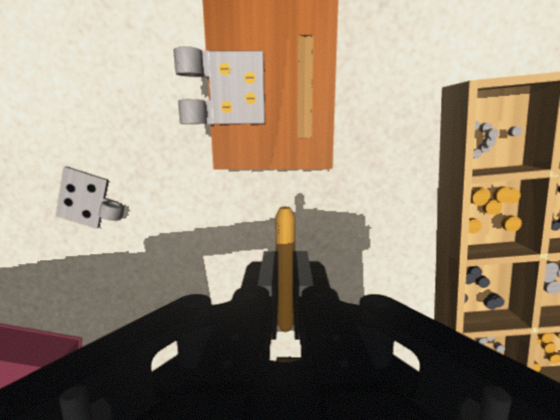

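The short pin is in hand, (286,207)–(286,330). The small block's groove shows at u 298–313, v 35–138.

Run:
```python
from h import *
d=load("w7");w,H,S,V,g,p=block(d,0,0,560,420);s=d["s"]
w=np.zeros(H.shape,bool);w[20:155,272:330]=1
a,_=fit(d,w&(H>=15),.045,"grooveH")
w=np.zeros(H.shape,bool);w[40:140,212:275]=1
fit(d,w&(S<90),.050,"plate(cut)")
P=plane(d,[(286,206.5),(286,330.5)],s["ee_pos"][2]+.0012)
Rt=Ro.from_euler("xyz",s["tool_rot"]).as_matrix();print("ends in tool",((P-s["ee_pos"])@Rt).round(4))
print(jog(s,(a[0],a[1],.075)))
```

```text
grooveH [0.64903521 0.17498755] [0.0109 0.0702] ang 1.4922
plate(cut) [0.59913672 0.17890262] [0.0392 0.0497] ang 1.4823
ends in tool [[ 0.0313  0.0007 -0.0012]
 [-0.0312  0.0007 -0.0012]]
(array([9.19, 1.53, 8.79]), 0)
```

Request:
{"name": "jog_arm", "arguments": {"rows": [[[4,0.7,2],0,255],[[8,1.3,5],0,255],[[9.2,1.46,8],0,255],[[9.2,1.46,9.5],0,255],[[9.2,1.46,9.5],0,255]]}}

```text
time: 14.0
ee_pos: [0.648, 0.1734, 0.0666]
tool_rot: [-3.139, 0.001, 1.481]
contact_force: [0.3, -0.9, 0.4]
width: 0.078
```

```bash
python3 -c "
from h import *
print(jog(avg(5),(.6485,.1750,.0470),1.488))"
```

```text
t 14.2 ee [0.6498 0.1733 0.0687] std [0.001  0.0001 0.0013] rot [3.1407 0.     1.4802] F [ 0.2 -0.4  0.1] w 0.076
(array([ 0.16, -0.14,  2.17]), np.float64(-0.0078))
```

Request:
{"name": "jog_arm", "arguments": {"rows": [[[0.15,-0.1,1],0,255],[[0.15,-0.1,1.8],0,255],[[0.15,-0.1,2],0,255],[[0.15,-0.1,2],0,255]]}}

```text
time: 14.75
ee_pos: [0.6481, 0.1755, 0.0473]
tool_rot: [-3.141, 0.0, 1.481]
contact_force: [0.6, -0.3, -0.2]
width: 0.078
```

```bash
python3 -c "
from h import *
print(jog(avg(5),(.6484,.1750,.0470),1.488))"
```

```text
t 14.95 ee [0.6486 0.1755 0.0479] std [0.0003 0.     0.0003] rot [ 3.1416 -0.      1.4808] F [ 0.3  0.2 -0. ] w 0.078
(array([-0.05, -0.01,  0.09]), np.float64(-0.0072))
```

Request:
{"name": "jog_arm", "arguments": {"rows": [[[-0.05,0,0.1],0,255],[[-0.05,0,0.1],0,200],[[-0.05,0,0.1],0,180],[[-0.05,0,0.1],0,180],[[-0.05,0,-2],0,180]]}}

```text
time: 15.62
ee_pos: [0.6464, 0.1747, 0.0663]
tool_rot: [-3.136, 0.001, 1.481]
contact_force: [-0.8, -0.4, 1.2]
width: 0.292
```

Request:
{"name": "jog_arm", "arguments": {"rows": [[[-4,0,-6],0,150],[[-8,0,-10],0,100],[[-8,0,-10],0,60],[[-8,0,-10],0,0]]}}

```text
time: 16.12
ee_pos: [0.6416, 0.0953, 0.1693]
tool_rot: [3.14, -0.001, 1.48]
contact_force: [0.3, 0.4, -0.0]
width: 0.949
```

Run:
```python
from h import *
s=avg(3);d=wrist("w8")
hsv=cv2.cvtColor(d["img"],cv2.COLOR_BGR2HSV);H,S,V=[hsv[...,i].astype(int) for i in range(3)]
c=proj(d,[[.649,.175,.046]])[0].astype(int);print(c)
m=np.zeros(H.shape,bool);m[max(0,c[1]-75):c[1]+75,c[0]-30:c[0]+30]=1
fit(d,m&(S>170)&(H>14)&(H<30),.046,"pin")
# leaf: view from leaf -x side
print(jog(s,(.38,-.24,.2),-.3),jog(s,(.34,-.24,.17)))
# refine leaf from w1
d=load("w1");hsv=cv2.cvtColor(d["img"],cv2.COLOR_BGR2HSV);H,S,V=[hsv[...,i].astype(int) for i in range(3)]
print([(H[v,u],S[v,u],V[v,u]) for u,v in [(345,183),(325,205),(376,180),(400,130),(300,250)]])
```

```text
t 16.23 ee [0.6408 0.0958 0.1678] std [0.0006 0.0004 0.0011] rot [-3.1409e+00 -4.0000e-04  1.4809e+00] F [-0.1  0.1 -0.2] w 1.0
[287 106]
pin [0.64867949 0.17446077] [0.0082 0.062 ] ang 1.4876
(array([-35.78, -22.96,  -3.22]), np.float64(-1.3607)) (array([-36.14, -26.94,  -0.21]), 0)
[(np.int64(12), np.int64(19), np.int64(174)), (np.int64(9), np.int64(20), np.int64(89)), (np.int64(15), np.int64(19), np.int64(160)), (np.int64(27), np.int64(24), np.int64(223)), (np.int64(14), np.int64(37), np.int64(117))]
```

The short pin is home too, 62 mm long and at the groove centre. Now the leaf.

Request:
{"name": "jog_arm", "arguments": {"rows": [[[-4.5,-3,-1],0,0],[[-9,-6,-2],0.18,0],[[-13.5,-9,-2],0.36,0],[[-18,-12,-2],0.54,0],[[-22.5,-15,-2],0.72,0]]}}

```text
time: 16.95
ee_pos: [0.4701, -0.1155, 0.1869]
tool_rot: [-3.14, 0.001, 0.757]
contact_force: [1.0, -0.7, 0.4]
width: 0.996
```

```bash
python3 -c "
from h import *
s=avg(3);print(jog(s,(.38,-.24,.19)),s['tool_rot'][2]+.3)"
```

```text
t 17.05 ee [ 0.4683 -0.1175  0.1866] std [0.0016 0.0017 0.0002] rot [-3.1392  0.0036  0.7534] F [ 0.3 -1.2 -0.5] w 0.998
(array([-14.82,   2.89,  -0.3 ]), 0) 1.0534138730210874
```

Request:
{"name": "jog_arm", "arguments": {"rows": [[[-4,1,0],0.18,0],[[-8,2,0],0.36,0],[[-12,2.9,0],0.54,0],[[-14.8,2.9,0],0.72,0],[[-14.8,2.9,0],0.9,0]]}}

```text
time: 17.73
ee_pos: [0.3845, -0.2383, 0.1873]
tool_rot: [-3.141, 0.001, -0.145]
contact_force: [-0.4, 0.7, 0.6]
width: 0.997
```

Request:
{"name": "jog_arm", "arguments": {"rows": [[[0,0,2],0.15,0],[[0,0,2],0.15,0],[[0,0,2],0.15,0]]}}

```text
time: 18.1
ee_pos: [0.3852, -0.2377, 0.168]
tool_rot: [-3.141, 0.0, -0.285]
contact_force: [-0.1, 0.1, 0.5]
width: 1.001
```

Run:
```python
from h import *
s=avg(4);d=wrist("w9");print(proj(d,[[.396,-.24,.005]]))
```

```text
t 18.25 ee [ 0.3852 -0.2381  0.1683] std [0.     0.0002 0.0002] rot [ 3.1415e+00 -6.0000e-04 -2.8610e-01] F [ 0.1  0.4 -0.2] w 1.0
[[283.38917314 185.47284525]]
```

View pics/w9.png

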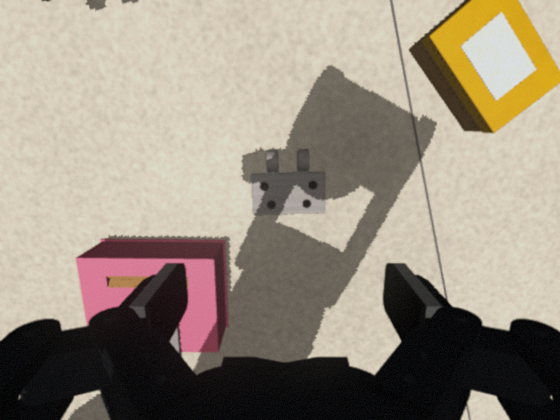

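The leaf plate spans about (252,173)–(325,215), with knuckles at (272,160) and (303,160). The pink decoy to the lower left is clear of the fingers. I'm extracting it numerically.

Run:
```python
from h import *
d=load("w9");im=d["img"];s=d["s"];s=dict(s)
hsv=cv2.cvtColor(im,cv2.COLOR_BGR2HSV);H,S,V=[hsv[...,i].astype(int) for i in range(3)]
b=im.astype(int);rb=b[...,2]/(b[...,0]+1.)
print("R/B col v=195",[(u,round(rb[195,u],2),V[195,u]) for u in range(240,340,5)])
print("R/B row u=288",[(v,round(rb[v,288],2),V[v,288]) for v in range(164,226,4)])
g=cv2.cvtColor(im,cv2.COLOR_BGR2GRAY)
w=np.zeros(g.shape,bool);w[177:213,256:322]=1
for c in rects(w&(g<45),4):
    m=cv2.moments(c);p=(m["m10"]/m["m00"],m["m01"]/m["m00"]);print(np.round(p,1),cv2.contourArea(c),plane(d,p,.005).round(4))
```

```text
R/B col v=195 [(240, np.float64(1.12), np.int64(216)), (245, np.float64(1.11), np.int64(213)), (250, np.float64(1.14), np.int64(214)), (255, np.float64(1.06), np.int64(179)), (260, np.float64(1.06), np.int64(172)), (265, np.float64(1.06), np.int64(84)), (270, np.float64(1.08), np.int64(84)), (275, np.float64(1.09), np.int64(86)), (280, np.float64(1.08), np.int64(91)), (285, np.float64(1.06), np.int64(84)), (290, np.float64(1.08), np.int64(172)), (295, np.float64(1.06), np.int64(173)), (300, np.float64(1.07), np.int64(172)), (305, np.float64(1.07), np.int64(171)), (310, np.float64(1.07), np.int64(123)), (315, np.float64(1.07), np.int64(90)), (320, np.float64(1.09), np.int64(87)), (325, np.float64(1.15), np.int64(100)), (330, np.float64(1.19), np.int64(111)), (335, np.float64(1.14), np.int64(112))]
R/B row u=288 [(164, np.float64(1.16), np.int64(107)), (168, np.float64(1.16), np.int64(111)), (172, np.float64(1.14), np.int64(87)), (176, np.float64(1.05), np.int64(81)), (180, np.float64(1.09), np.int64(88)), (184, np.float64(1.09), np.int64(87)), (188, np.float64(1.06), np.int64(84)), (192, np.float64(1.07), np.int64(88)), (196, np.float64(1.07), np.int64(133)), (200, np.float64(1.06), np.int64(171)), (204, np.float64(1.06), np.int64(176)), (208, np.float64(1.06), np.int64(167)), (212, np.float64(1.06), np.int64(176)), (216, np.float64(1.15), np.int64(212)), (220, np.float64(1.16), np.int64(213)), (224, np.float64(1.17), np.int64(211))]
[306.1 203.2] 16.0 [[ 0.3734 -0.256   0.005 ]]
[271.  204.3] 25.5 [[ 0.3819 -0.2234  0.005 ]]
[264.2 184.8] 14.0 [[ 0.4017 -0.2228  0.005 ]]
[312.4 184.5] 34.0 [[ 0.3891 -0.2664  0.005 ]]
```

```bash
cat >> h.py <<'E'
def leaf(d,u0,v0,u1,v1,z=.005,th=1.11):
    "plate rectangle by its grey colour (R/B) in a window; returns grip point, leaf yaw"
    b=cv2.GaussianBlur(d["img"],(5,5),0).astype(float);rb=b[...,2]/(b[...,0]+1)
    w=np.zeros(rb.shape,bool);w[v0:v1,u0:u1]=1
    m=cv2.morphologyEx((w&((rb<th)|(b.sum(2)<200))).astype(np.uint8),cv2.MORPH_OPEN,np.ones((19,19),np.uint8))
    c,a=fit(d,m>0,z,"plate"); y=a-np.pi/2; x=np.array([np.cos(y),np.sin(y)])
    print("grip",(c+.008*x).round(4),"bore",(c+.032*x).round(4),"yaw",round(y,4)); return c+.008*x,y
E
python3 - <<'E'
from h import *
d=load("w9");p,y=leaf(d,240,150,340,225)
s=d["s"];print(jog(s,(p[0],p[1],.1),y))
E
```

```text
plate [ 0.38750271 -0.2421177 ] [0.0386 0.0673] ang 1.282
grip [ 0.3952 -0.2444] bore [ 0.4182 -0.2512] yaw -0.2888
(array([1.13, 0.28, 6.86]), np.float64(0.0011))
```

Request:
{"name": "jog_arm", "arguments": {"rows": [[[1.1,0.3,3],0,20],[[1.1,0.3,6],0,20],[[1.1,0.3,9],0,20],[[1.1,0.3,9],0,20],[[1.1,0.3,9],0,20]]}}

```text
time: 18.98
ee_pos: [0.3949, -0.245, 0.0791]
tool_rot: [3.141, -0.002, -0.289]
contact_force: [-0.4, -0.5, 1.1]
width: 0.924
```

Run:
```python
from h import *
s=avg(4);d=wrist("w10");c=proj(d,[[.3875,-.2421,.005]])[0].astype(int);print(c)
p,y=leaf(d,c[0]-75,c[1]-48,c[0]+75,c[1]+50)
print(jog(s,(p[0],p[1],.0),y))
```

```text
t 19.12 ee [ 0.3952 -0.2453  0.0794] std [0.0002 0.0001 0.0002] rot [ 3.1403e+00 -2.7000e-03 -2.8910e-01] F [0.2 0.2 0.3] w 0.922
[284 235]
plate [ 0.38824641 -0.24225059] [0.0395 0.0682] ang 1.3061
grip [ 0.396  -0.2443] bore [ 0.4191 -0.2506] yaw -0.2647
(array([ 0.03, -0.12,  7.94]), np.float64(-0.0244))
```

View pics/w10.png

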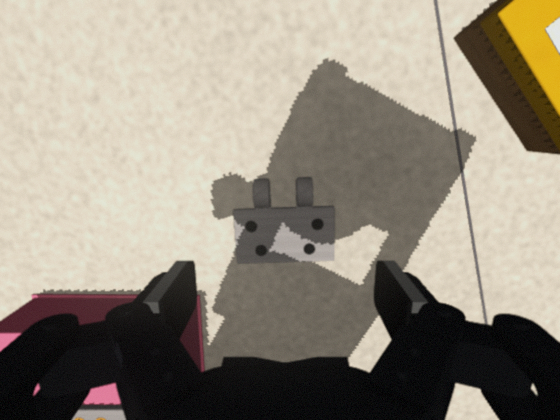

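The leaf lies between the open pads, plate (234–335, 207–263), turned 0.025 rad from the tool. I'm descending.

Request:
{"name": "jog_arm", "arguments": {"rows": [[[0,-0.1,3],-0.024,20],[[0,-0.1,5.5],-0.024,20],[[0,-0.1,7.2],-0.024,20],[[0,-0.1,7.2],-0.024,20],[[0,-0.1,7.2],-0.024,20]], "force": 60}}

```text
time: 19.85
ee_pos: [0.3951, -0.244, 0.0068]
tool_rot: [3.141, -0.001, -0.265]
contact_force: [0.3, 0.2, 0.1]
width: 0.922
```

```bash
python3 -c "
from h import *
print(jog(avg(4),(.396,-.2443,-.006),-.265))"
```

```text
t 20.0 ee [ 0.3952 -0.2441  0.007 ] std [0.0001 0.0001 0.0001] rot [ 3.1406e+00 -1.9000e-03 -2.6520e-01] F [0.2 0.1 0.1] w 0.922
(array([0.08, 0.  , 1.3 ]), np.float64(-0.0002))
```

Request:
{"name": "jog_arm", "arguments": {"rows": [[[0.08,0,0.4],0,20],[[0.08,0,0.7],0,20],[[0.08,0,1],0,20],[[0.08,0,1],0,20]]}}

```text
time: 20.55
ee_pos: [0.3949, -0.2433, -0.0045]
tool_rot: [-3.141, 0.001, -0.265]
contact_force: [0.5, 0.5, 0.1]
width: 0.922
```

Request:
{"name": "jog_arm", "arguments": {"rows": [[[0,0,0.15],0,20],[[0,0,0.3],0,20],[[0,0,0.3],0,20]]}}

```text
time: 20.92
ee_pos: [0.3951, -0.2435, -0.0072]
tool_rot: [-3.141, 0.0, -0.265]
contact_force: [0.4, 0.0, -0.8]
width: 0.924
```

Request:
{"name": "jog_arm", "arguments": {"rows": [[[0,0,0],0,40],[[0,0,0],0,60],[[0,0,0],0,100],[[0,0,0],0,100],[[0,0,0],0,100]], "force": 60}}

```text
time: 21.55
ee_pos: [0.3954, -0.2438, -0.0062]
tool_rot: [3.141, -0.0, -0.265]
contact_force: [-1.6, 1.1, 6.6]
width: 0.788
```

```bash
python3 -c "
from h import *
avg(4)"
```

```text
t 21.7 ee [ 0.3954 -0.2438 -0.0062] std [0. 0. 0.] rot [ 3.1414e+00 -1.0000e-04 -2.6510e-01] F [-1.7  1.2  7.1] w 0.794
```

Request:
{"name": "jog_arm", "arguments": {"rows": [[[0,0,-1],0,100],[[0,0,-3],0,100],[[0,0,-6],0,100],[[0,0,-10],0,100],[[0,0,-14],0,100]]}}

```text
time: 22.38
ee_pos: [0.3948, -0.2432, 0.1341]
tool_rot: [-3.141, 0.0, -0.265]
contact_force: [0.0, -1.1, -1.3]
width: 0.792
```

Request:
{"name": "jog_arm", "arguments": {"rows": [[[0,0,0],0,100],[[0,0,0],0,100]]}}

```text
time: 22.62
ee_pos: [0.3946, -0.243, 0.1324]
tool_rot: [-3.141, 0.001, -0.265]
contact_force: [-0.0, 0.3, -0.2]
width: 0.786
```

Run:
```python
from h import *
s=avg(4);d=wrist("w11");Rt=Ro.from_euler("xyz",s["tool_rot"]).as_matrix()
print(proj(d,s["ee_pos"]+Rt@np.array([[-.028,-.035,-.0112],[-.028,.035,-.0112],[.012,.035,-.0112],[.012,-.035,-.0112],[.024,0,-.0162]]).T.T[0]))
for q in [[-.028,-.035,-.0112],[-.028,.035,-.0112],[.012,.035,-.0112],[.012,-.035,-.0112],[.024,-.014,-.0262],[.024,.014,-.0262]]:print(q,proj(d,s["ee_pos"]+Rt@np.array(q)).round())
print(jog(s,(.47,-.12,.15)))
```

```text
t 22.77 ee [ 0.3942 -0.2427  0.1316] std [0.0002 0.0002 0.0005] rot [-3.1402e+00  2.6000e-03 -2.6520e-01] F [-0.   0.1 -1.1] w 0.789
[[208.79670748 338.33629487]]
[-0.028, -0.035, -0.0112] [[209. 338.]]
[-0.028, 0.035, -0.0112] [[362. 338.]]
[0.012, 0.035, -0.0112] [[368. 257.]]
[0.012, -0.035, -0.0112] [[203. 257.]]
[0.024, -0.014, -0.0262] [[248. 243.]]
[0.024, 0.014, -0.0262] [[323. 243.]]
(array([  4.1 , -13.83,  -1.83]), 0)
```

View pics/w11.png

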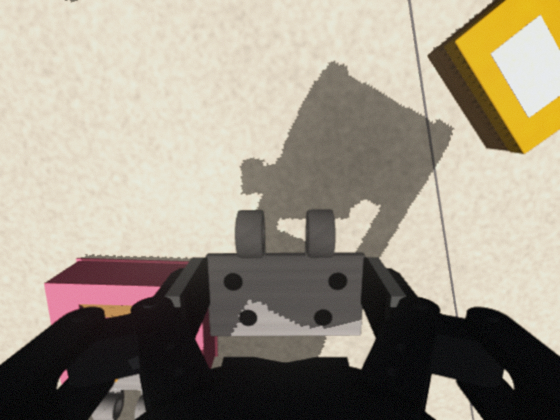

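The leaf is held between the pads, corners near (210,336), (362,335), (364,255) and (207,256). The narrower far edge could mean a barrel droop, so I'm checking that numerically.

Run:
```python
from h import *
d=load("w11");g=cv2.cvtColor(d["img"],cv2.COLOR_BGR2GRAY).astype(int)
for v in (252,256,260,270,285,300,315,330,335,338):print(v,"L",g[v,196:218:2],"R",g[v,354:376:2])
for u in (225,286,345):print("col",u,g[246:266,u],"bot",g[328:344,u])
for v in (215,222,230,240,250):print("knuckles",v,g[v,228:274:2],"|",g[v,298:344:2])
for u in (250,320):print("knuckle col",u,g[200:262:2,u])
```

```text
252 L [220 221 220 219 221 221 202 199 199 200 199] R [136  85  82  80  88 106 114 115 115 111 113]
256 L [207 207 206 202 194  92  81  79  81  80  82] R [ 79  82  82  82  80  76  97 100  99 103 108]
260 L [69 69 63 47 42 41 77 94 90 85 90] R [85 88 87 88 77 34 30 40 60 63 63]
270 L [34 35 38 34 34 34 69 93 92 87 87] R [82 84 84 84 64 30 25 25 29 23 34]
285 L [29 27 28 28 23 27 36 80 85 82 80] R [86 87 86 79 35 24 18 23 22 24 25]
300 L [22 18 24 24 24 23 18 63 84 83 83] R [84 84 84 58 24 12 17 18 22 19 19]
315 L [16 17 15 16 26 38 49 79 83 82 82] R [ 81  86  87  85 170 207  80  10  12  16  18]
330 L [ 14  73 161 128  49  46  39  62  79  83  82] R [173 172 174 168 207 210 211 219 222 124  12]
335 L [106 162 161 126  49  40  45  54  70  71  78] R [189 187 188 196 219 219 219 220 222 223 124]
338 L [146 162 163 139  50  43  39  41  42  53  77] R [214 212 211 214 213 211 212 212 215 217 190]
col 225 [227 227 226 227 227 227 201 107  61  63  80  83  88  88  86  90  91  89
  92  93] bot [ 79  81  80  83  86  84  80  83  92 105 104 110 110 114 110 107]
col 286 [111 111 106 106 108 105  87  
[... 894 characters left out ...]
210]
knuckles 240 [224 223 225 189  90  88  88  88  91  90  91  93  89  91  89  93  81  67
  66 112 112 114 120] | [112 107 119 165  69  60  80  82  84  83  84  85  85  84  88  90  86  89
  92 199 212 209 211]
knuckles 250 [225 224 221 218 125  77  81  83  81  74  77  77  80  84  83  81  73  56
  66 105 114 113 114] | [110 108 109  96  61  58  71  78  74  77  79  75  76  77  76  79  80  78
 144 216 213 211 214]
knuckle col 250 [222 221 226 225 223 111  76  79  82  83  86  88  93  91  91  88  90  91
  90  92  93  89  91  85  82  77  79  71  68  73  86]
knuckle col 320 [112 112 111 109  98  66  70  74  78  80  82  80  83  90  92  88  89  84
  86  86  85  86  83  81  78  75  77  66  61  80  83]
```

Request:
{"name": "jog_arm", "arguments": {"rows": [[[0,0,4],0,100],[[0,0,8],0,100],[[0,0,12],0,100],[[0,0,13],0,100],[[0,0,13],0,100]]}}

```text
time: 23.5
ee_pos: [0.3949, -0.2433, 0.0025]
tool_rot: [-3.141, 0.002, -0.265]
contact_force: [0.7, -0.3, -1.3]
width: 0.783
```

Request:
{"name": "jog_arm", "arguments": {"rows": [[[0,0,0.1],0,100],[[0,0,0.2],0,100],[[0,0,0.2],0,100],[[0,0,0.2],0,100]]}}

```text
time: 24.0
ee_pos: [0.3955, -0.2438, 0.0014]
tool_rot: [3.141, -0.001, -0.265]
contact_force: [0.3, -0.5, -1.3]
width: 0.786
```

```bash
python3 -c "
from h import *
avg(3)"
```

```text
t 24.1 ee [ 0.3954 -0.2437  0.0013] std [0.0001 0.     0.0001] rot [ 3.1413e+00 -6.0000e-04 -2.6520e-01] F [-0.1 -0.5 -1.4] w 0.791
```

Request:
{"name": "jog_arm", "arguments": {"rows": [[[0,0,0.2],0,100],[[0,0,0.2],0,100],[[0,0,0.2],0,100]]}}

```text
time: 24.52
ee_pos: [0.3951, -0.2435, -0.0012]
tool_rot: [-3.141, 0.0, -0.265]
contact_force: [-0.2, -0.0, -1.4]
width: 0.788
```

Request:
{"name": "jog_arm", "arguments": {"rows": [[[0,0,0.15],0,100],[[0,0,0.15],0,100],[[0,0,0.15],0,100]]}}

```text
time: 24.9
ee_pos: [0.3952, -0.2436, -0.0026]
tool_rot: [-3.142, 0.0, -0.265]
contact_force: [-0.5, -0.2, -1.1]
width: 0.788
```

Request:
{"name": "jog_arm", "arguments": {"rows": [[[0,0,0.15],0,100],[[0,0,0.15],0,100],[[0,0,0.15],0,100]]}}

```text
time: 25.28
ee_pos: [0.3951, -0.2435, -0.0041]
tool_rot: [-3.142, 0.0, -0.265]
contact_force: [-0.2, -0.1, -2.1]
width: 0.786
```

Request:
{"name": "jog_arm", "arguments": {"rows": [[[0,0,0.1],0,100],[[0,0,0.1],0,100],[[0,0,0.1],0,100]]}}

```text
time: 25.65
ee_pos: [0.3952, -0.2436, -0.0051]
tool_rot: [-3.142, -0.0, -0.265]
contact_force: [-0.5, 1.1, -1.1]
width: 0.789
```

Request:
{"name": "jog_arm", "arguments": {"rows": [[[0,0,0.1],0,100],[[0,0,0.1],0,100],[[0,0,0.1],0,100]]}}

```text
time: 26.02
ee_pos: [0.3952, -0.2436, -0.0061]
tool_rot: [3.142, 0.0, -0.265]
contact_force: [0.5, -0.1, -0.6]
width: 0.785
```

Contact begins at TCP z about −0.0062, so the leaf hasn't slipped and its underside is 6.2–6.5 mm above the TCP. I'm lifting and moving to a stand-off in front of the large block.

Request:
{"name": "jog_arm", "arguments": {"rows": [[[0,0,-3],0,100],[[0,0,-6.5],0,100],[[0,0,-9.5],0,100],[[3,-4,-9.5],-0.05,100],[[6,-8,-9.5],-0.1,100]]}}

```text
time: 26.65
ee_pos: [0.4752, -0.1821, 0.0898]
tool_rot: [3.141, -0.002, -0.166]
contact_force: [0.1, -1.5, -0.7]
width: 0.789
```

Request:
{"name": "jog_arm", "arguments": {"rows": [[[3.7,-4.5,0.5],-0.055,100],[[3.7,-4.5,1],-0.055,100],[[3.7,-4.5,1],-0.055,100],[[3.7,-4.5,1],-0.055,100]]}}

```text
time: 27.15
ee_pos: [0.5168, -0.1445, 0.0786]
tool_rot: [-3.142, 0.001, -0.112]
contact_force: [0.6, -0.9, -1.2]
width: 0.787
```

Run:
```python
from h import *
s=avg(4);d=wrist("w12");print(jog(s,(.5218,-.1461,.075),-.1098))
g=cv2.cvtColor(d["img"],cv2.COLOR_BGR2GRAY).astype(int)
x=np.array([np.cos(-.1098),np.sin(-.1098),0]);y=np.array([-x[1],x[0],0]);B=np.array([.5855,-.1531,.065])
for k in (-35,-21,-7,7,21,35):print("fixed kn edge y",k,proj(d,B+y*k/1e3)[0].round(1))
print("plate rear edge ends",[proj(d,B+x*.052+y*k-[0,0,.015])[0].round(1) for k in(-.035,.035)])
cv2.imwrite("pics/c12.png",cv2.resize(d["img"][0:300,140:440],None,fx=2,fy=2,interpolation=cv2.INTER_CUBIC))
Rt=Ro.from_euler("xyz",s["tool_rot"]).as_matrix()
for k in (-19.25,-8.75,8.75,19.25):print("loose",k,proj(d,s["ee_pos"]+Rt@np.array([.024,-k/1e3,-.0263]))[0].round(1))
```

```text
t 27.3 ee [ 0.5171 -0.1447  0.0789] std [0.0002 0.0001 0.0002] rot [ 3.1416e+00  5.0000e-04 -1.1210e-01] F [ 0.1 -0.4 -1.4] w 0.789
(array([0.48, 0.09, 0.39]), np.float64(-0.0023))
fixed kn edge y -35 [363.7 119.3]
fixed kn edge y -21 [333.  119.5]
fixed kn edge y -7 [302.2 119.6]
fixed kn edge y 7 [271.5 119.7]
fixed kn edge y 21 [240.8 119.8]
fixed kn edge y 35 [210.1 119.8]
plate rear edge ends [array([363.2,   1.1]), array([209.9,   1.6])]
loose -19.25 [337.  243.1]
loose -8.75 [308.9 243.2]
loose 8.75 [262.1 243.2]
loose 19.25 [234.  243.2]
```

View pics/c12.png

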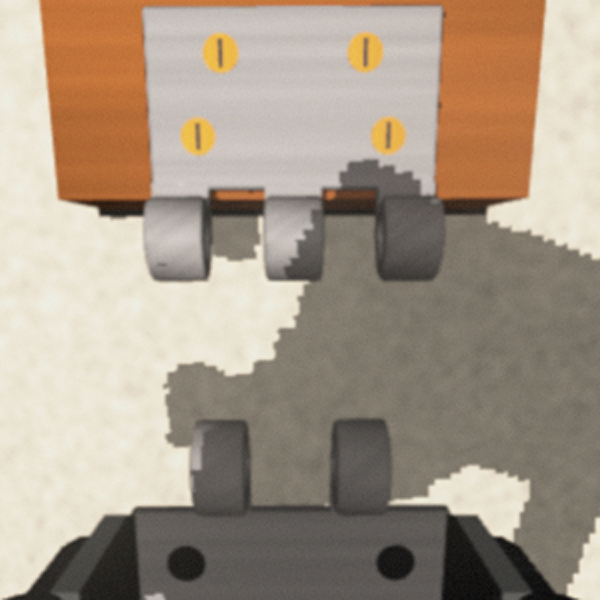

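The crop shows both barrels clearly. The fixed knuckles span u 212.5–361.5, v 98.5–140 (full-image pixels), and the loose ones u 235–335.5, v 210–257. Laterally both match the prediction to about 0.3 px. Now I'm checking x from the barrel silhouettes.

Run:
```python
from h import *
d=load("w12");s=d["s"];ee=np.array([.5171,-.1447,.0789]);Rt=Ro.from_euler("xyz",[np.pi,0,-.1121]).as_matrix()
g=cv2.cvtColor(d["img"],cv2.COLOR_BGR2GRAY).astype(int)
t=np.linspace(0,2*np.pi,181);y0=-.1121
x=np.array([np.cos(y0),np.sin(y0),0]);z=np.array([0,0,1.])
def sil(c):
    p=proj(d,c+.01*np.outer(np.cos(t),x)+.01*np.outer(np.sin(t),z));return p[:,1].min().round(1),p[:,1].max().round(1)
for n,c in(("fixed",np.array([.5855,-.1531,.055])),("loose",ee+Rt@np.array([.024,0,-.0163]))):
    print(n,sil(c),"per +1mm x",np.array(sil(c+.001*x))-sil(c))
def edges(u,v0,v1):
    print(u,g[v0:v1,u])
for u in(222,287,340):edges(u,132,146)
for u in(250,320):edges(u,204,216);
for v in(118,125):print("row",v,g[v,206:252:1],g[v,322:370])
for v in(232,):print("row",v,g[v,230:270],g[v,300:340])
```

```text
fixed (np.float64(98.0), np.float64(141.0)) per +1mm x [-2.2 -2. ]
loose (np.float64(209.7), np.float64(259.6)) per +1mm x [-2.4 -2.4]
222 [124 134 136 128 119 117 101  96 139 205 231 231 229 230]
287 [ 81  80  77  74  73  64  64  80 155 222 230 228 228 228]
340 [ 74  68  67  66  64  59  60  65  87 112 122 118 117 120]
250 [126 129 132 130 128 112  82  75  77  78  82  83]
320 [121 122 118 117 108  86  67  67  67  73  74  79]
row 118 [226 227 230 232 229 204 186 195 198 200 198 195 195 195 195 194 196 198
 199 199 200 203 200 205 202 202 203 199 202 200 197 201 194 181 142  92
  84  88  85  81 102 119 121 122 120 118] [119 126 123 119 110  85  83  95  95  82  72  80  89  94  96  96  91  91
  92  91  96  98  94  95  98  97  96  96 100  99 101  97  95  97  96  99
  99  95  96  93 103 112 121 117 120 117 117 118]
row 125 [230 230 233 231 231 215 189 176 177 180 184 183 185 188 192 189 186 188
 188 187 187 185 184 184 185 180 181 179 178 178 184 184 184 181 155 109
  85  85  89 116 135 127 125 123 125 125] [121 115 120 120 119  97  75  76  80  71  66  77  83  82  86  87  86  90
  90  86  86  90  87  87  89  91  88  87  86  88  86  84  88  86  88  88
  85  91  88  97 108 118 122 120 117 115 119 118]
row 232 [231 232 232 227 195 165 171 179 177 177 144 108 100  95 100  93  96  94
  95  93  93  92  91  95  93  96  94  93  90  90  87  75  71  77  83 102
 120 125 124 126] [114 114 116 119 110  89  77  72  68  77  88  91  92  93  93  91  94  92
  92  91  89  89  88  86  86  87  87  88  89  87  86  90  91  86  89  95
 108 120 119 121]
```

Both barrels agree with the calibrated prediction to about 0.3 mm. I'm moving above the mesh position and then lowering.

Request:
{"name": "jog_arm", "arguments": {"rows": [[[2,0.1,0],0,100],[[4,0.1,0],0,100],[[4.5,0.1,0],0,100],[[4.5,0.1,0],0,100],[[4.5,0.1,0],0,100]]}}

```text
time: 28.02
ee_pos: [0.5616, -0.1496, 0.0786]
tool_rot: [-3.141, 0.001, -0.11]
contact_force: [-0.1, 0.1, -1.0]
width: 0.791
```

Run:
```python
from h import *
s=avg(8);d=wrist("w13");print(jog(s,(.5616,-.1505,.0387),-.110))
```

```text
t 28.38 ee [ 0.562  -0.1496  0.0788] std [0.0003 0.0001 0.0001] rot [-3.1414e+00  6.0000e-04 -1.1030e-01] F [ 0.2  0.2 -1. ] w 0.788
(array([-0.03,  0.09,  4.01]), np.float64(-0.0003))
```

Request:
{"name": "jog_arm", "arguments": {"rows": [[[-0.03,0.09,0.8],0,100],[[-0.03,0.09,1.5],0,100],[[-0.03,0.09,1.5],0,100],[[-0.03,0.09,1.5],0,100]]}}

```text
time: 28.98
ee_pos: [0.5621, -0.1506, 0.0637]
tool_rot: [-3.141, 0.0, -0.11]
contact_force: [0.6, -0.8, -0.5]
width: 0.785
```

Run:
```python
from h import *
s=avg(6);d=wrist("w14");print(jog(s,(.5616,-.1505,.0387),-.110))
g=cv2.cvtColor(d["img"],cv2.COLOR_BGR2GRAY).astype(int);hsv=cv2.cvtColor(d["img"],cv2.COLOR_BGR2HSV)
y0=-.11;x=np.array([np.cos(y0),np.sin(y0),0]);y=np.array([-x[1],x[0],0]);B=np.array([.5855,-.1531,.05])
c=proj(d,[B+x*.035+y*k for k in(-.035,.035)]);print("fixed plate pred",c.round(1))
v=int(c[0,1]);S=hsv[v,:,1].astype(int);on=[u for u in range(150,430) if S[u]<70]
print("row",v,"plate edges",on[0],on[-1])
for v in (228,236,244): print(v,[int(u) for u in range(195,385) if abs(g[v,u+1]-g[v,u-1])>22])
L=proj(d,[s["ee_pos"]+np.array(0)+(-x*.0+y*k+[0,0,.0113]) +x*.008 for k in(-.035,.035)]);print("loose plate pred at tool x=8mm",L.round(1))
for v in (int(L[0,1]),int(L[0,1])+8): print(v,"L",g[v,195:218],"R",g[v,355:378])
```

```text
t 29.23 ee [ 0.5624 -0.1507  0.0641] std [0.0001 0.     0.0002] rot [ 3.1415e+00 -3.0000e-04 -1.1020e-01] F [ 0.1 -0.4 -1.5] w 0.788
(array([-0.08, -0.01,  2.54]), np.float64(-0.0002))
fixed plate pred [[360.4 142.4]
 [209.5 142.6]]
row 142 plate edges 150 429
228 [208, 209, 228, 229, 230, 231, 234, 235, 236, 240, 241, 242, 264, 265, 266, 268, 269, 300, 301, 304, 305, 306, 309, 360, 361]
236 [210, 211, 212, 213, 214, 234, 235, 237, 238, 260, 264, 265, 266, 270, 271, 298, 299, 304, 305, 306, 357, 358, 359]
244 [234, 235, 237, 238, 239, 261, 264, 265, 266, 304, 305, 309, 335, 369, 370, 371]
loose plate pred at tool x=8mm [[366.9 265.2]
 [203.9 265.4]]
265 L [ 85  81  80  69  54  46  47  48  44  47  45  48  64  93 108 110 111 108
 109 110 108 110 108] R [104 104 102 100 100 104  99  80  42  23  25  25  28  24  24  27  41  55
  64  71  71  71  71]
273 L [ 49  48  47  43  45  45  46  42  43  45  44  40  50  73  95 102 105 106
 105 107 103 105 107] R [101 100 104 102 103  97  90  64  32  23  25  24  25  22  28  26  24  23
  26  28  29  34  54]
```

Lateral alignment is within about 0.2 mm. Lowering.

Request:
{"name": "jog_arm", "arguments": {"rows": [[[-0.06,0,0.3],0,100],[[-0.06,0,0.6],0,100],[[-0.06,0,0.9],0,100],[[-0.06,0,1.2],0,100],[[-0.06,0,1.2],0,100]]}}

```text
time: 29.95
ee_pos: [0.5613, -0.1504, 0.0515]
tool_rot: [-3.141, 0.001, -0.11]
contact_force: [0.9, 0.9, -1.2]
width: 0.791
```

Request:
{"name": "jog_arm", "arguments": {"rows": [[[0,0,0.3],0,100],[[0,0,0.6],0,100],[[0,0,0.9],0,100],[[0,0,0.9],0,100],[[0,0,0.9],0,100]]}}

```text
time: 30.58
ee_pos: [0.5616, -0.1506, 0.0429]
tool_rot: [3.142, -0.0, -0.11]
contact_force: [-0.8, -0.3, -0.5]
width: 0.789
```

Run:
```python
from h import *
s=avg(8);print(jog(s,(.5616,-.1505,.0387),-.110))
```

```text
t 30.93 ee [ 0.5617 -0.1506  0.0431] std [0. 0. 0.] rot [ 3.1415e+00 -2.0000e-04 -1.1020e-01] F [-0.1 -0.1 -1.2] w 0.787
(array([-0.01, -0.01,  0.44]), np.float64(-0.0002))
```

Request:
{"name": "jog_arm", "arguments": {"rows": [[[0,0,0.15],0,100],[[0,0,0.3],0,100],[[0,0,0.44],0,100],[[0,0,0.44],0,100],[[0,0,0.44],0,100]]}}

```text
time: 31.6
ee_pos: [0.5616, -0.1505, 0.0385]
tool_rot: [-3.142, 0.0, -0.11]
contact_force: [0.1, -0.2, -0.4]
width: 0.785
```

Run:
```python
from h import *
s=avg(8);d=wrist("w15");print(jog(s,(.5616,-.1505,.0387),-.110))
g=cv2.cvtColor(d["img"],cv2.COLOR_BGR2GRAY).astype(int)
y0=-.11;x=np.array([np.cos(y0),np.sin(y0),0]);y=np.array([-x[1],x[0],0]);z=np.array([0,0,1.]);B=np.array([.5855,-.1531,.055]);t=np.linspace(0,2*np.pi,181)
p=proj(d,B+.01*np.outer(np.cos(t),x)+.01*np.outer(np.sin(t),z));print("barrel pred v",p[:,1].min(),p[:,1].max())
T=proj(d,[B+.01*z+y*k/1e3 for k in(28,14,0,-14,-28)]);print(T.round(1))
a,b=int(p[:,1].min())-8,int(p[:,1].max())+8
for u in T[:,0]: print(int(u),"far",g[a:a+18,int(u)],"near",g[b-20:b,int(u)])
for v in (int(T[0,1])-8,int(T[0,1])): print(v,[(u,int(g[v,u])) for u in range(200,372) if abs(g[v,u+1]-g[v,u-1])>18])
```

```text
t 31.95 ee [ 0.5616 -0.1506  0.0386] std [0. 0. 0.] rot [ 3.1416e+00 -1.0000e-04 -1.1020e-01] F [-0.2 -0.2 -1.3] w 0.788
(array([-0.  , -0.01, -0.01]), np.float64(-0.0002))
barrel pred v 208.88638968462675 258.9300421294478
[[209.7 242.5]
 [247.4 242.5]
 [285.  242.5]
 [322.6 242.4]
 [360.3 242.4]]
209 far [214 213 211 205 206 207 207 192 141  96  94 103 111 121 133 141 146 153] near [199 197 181 155 148 152 146 106  82  87  84  94 103 104 103 109 105 108
 107 105]
247 far [141 140 146 140 139 139 138 142 138 122  88  77  80  85  86  88  91  93] near [ 96  94  92  93  86  85  93  83  83  77  73  75  88  99 102 103 101 107
 102 108]
284 far [104 100 101 102 100  97 101  97  87  75  71  80  81  86  87  92  92  93] near [ 99  95  91  91  91  87  79  76  72  75  70  89  98  96 100 104 100 100
 101 104]
322 far [ 72  78 101 124 130 129 136 133 120  95  75  69  76  80  81  83  84  85] near [ 94  91  90  87  85  83  86  81  78  71  69  78  92  99 100 102 103 101
 105 104]
360 far [ 97 102  97  95  97  97  97  92  79  72  75  76  78  85  89  89  89  90] near [ 96  94  88  89  84  83  83  81  77  69  76  91  98 101 101 100 102 101
 102 102]
234 [(226, 195), (227, 173), (228, 128), (229, 82), (231, 99), (234, 107), (235, 153), (236, 191), (237, 193), (238, 160), (239, 120), (305, 98), (306, 82), (309, 84), (338, 89), (339, 74), (341, 81)]
242 [(226, 201), (227, 187), (228, 142), (229, 89), (234, 76), (235, 96), (236, 114), (260, 92), (261, 75), (264, 68), (265, 96), (302, 93), (304, 109), (305, 83), (306, 64), (309, 78), (335, 80), (341, 80)]
```

The barrels line up within about 0.3 mm, and the only force is the leaf's own weight of about 1.3 N. I'm checking both pins once with the top camera and handing in.

Run:
```python
from h import *
from bench import *
d=read_camera("top");hsv=cv2.cvtColor(d["img"],cv2.COLOR_BGR2HSV).astype(int)
for n,p in(("long",(.6676,-.1621,.046)),("short",(.649,.175,.046))):
    u=proj(d,[p])[0];u0,v0=u.astype(int);m=np.zeros(hsv.shape[:2],bool);m[v0-5:v0+6,u0-20:u0+21]=1
    q=m&(hsv[...,0]>14)&(hsv[...,0]<30)&(hsv[...,1]>120);v,uu=np.nonzero(q)
    print(n,u.round(1),len(uu),plane(d,(uu.mean(),v.mean()),.046).round(3) if len(uu) else None)
s=avg(3)
print(hand_in())
```

```text
long [355.3 157.2] 45 [[ 0.67  -0.134  0.046]]
short [250.8 162.5] 90 [[0.648 0.175 0.046]]
t 32.2 ee [ 0.5616 -0.1505  0.0385] std [0. 0. 0.] rot [ 3.1416 -0.     -0.1102] F [-0.3  0.3 -0.9] w 0.784
the job is handed in; nothing more can be done
None
```

The job is handed in at about 32 s, well inside the 72 s limit. Both pins are in their grooves, and the gripper holds the large leaf with its knuckles meshed into the large block's leaf.

- **Pins:** Right after release, close wrist-camera measurements put both within about 0.5 mm and 0.005 rad of their groove centres.
- **Leaf:** In the last wrist picture the knuckles sit in the gaps. Lateral offset is about 0.2 mm, and the barrel edges agree within about 0.3 mm. Height comes from a touch test on the counter, not a direct measurement, and should be good to about 0.5 mm.
- **Force:** The only load at the end is about 1 N downward, roughly the leaf's own weight, so nothing is pressing on the block.

**Checks that disagreed:**
- **Long pin:** The final top-camera check confirmed the short pin. For the long pin it picked up only half the expected pixels and put it about 28 mm off along y. I think the arm was hiding part of it. No contact force showed up after it was placed, but I did not view that picture.
- **Scale and grip readings:** The held leaf looked about 3% small in the wrist camera, and so did the fixed one. The grip width also read about 2 mm under true size for the pins and the leaf. I treated both as calibration bias, since they affected everything equally.

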